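Assemble the steamer on the stove

TASK

Put the steamer together in the aluminium pot, from the bottom up: the ring stand centred on the pot's floor, the shallow tray level on the ring stand, then the deep basket seated squarely on the pot's rim, and last the domed glass cover seated on the basket, set down gently. Let go of each piece before fetching the next. Leave the pot where it stands, and do not disturb the kettle, the rice paddle or the jar.

Things in the scene. Friction and masses are not known exactly. Their poses are not given: they have to be found in the camera images.
- pot: Open round aluminium pot, 1.8 kg, on the cast-iron grate (bars along y, 40 mm apart, top at 20 mm height). Outer diameter 160, height 100, inner diameter 152, inner floor 6 mm above the underside. Two dark loop handles on its own +y and -y sides reach 106 mm from the axis, 71 to 81 mm up. Origin: centre of underside, z up.
- trivet: Ring stand: open steel skeleton, two rings (outer 120, inner 106 mm) on thin legs, 42 mm tall, 0.2 kg. Grip: a straight bar 10 mm wide across the middle along its own x, 29 to 42 mm up, pinched along own y; open on both sides. Upright on the grate, any yaw. Origin: centre of underside, z up; standing in the pot it is 6 mm above the pot's.
- tray: Shallow round perforated tray, diameter 130 mm, wall 16 mm high, floor 4 mm, 0.22 kg. Grip: a bridge handle over the middle, bar 10 mm wide and 100 long along its own x, 26 to 36 mm up, on two end posts; pinched along own y. Upright on the grate, any yaw. Origin: centre of underside, z up; on the ring stand it is 42 mm above the stand's.
- basket: Deep perforated basket, diameter 160 mm (inner 152), 58 tall, inner floor 14 mm up, 0.4 kg. Its lowest 10 mm is a tapered foot (136 to 147 mm across) that drops into the pot's mouth. Grip: bar 10 mm wide across the middle along its own x, 34 to 46 mm up, pinched along own y. Upright, any yaw. Origin: centre of underside, z up; seated it is 90 mm above the pot's.
- cover: Domed glass cover with steel edge band, 163 mm across, 0.45 kg, dome top 46 mm up. Grip: black round knob on top, diameter 26 mm, 52 to 72 mm up. Its lowest 8 mm is a tapered lip (136 to 145 mm across) that drops into the basket's mouth. Lies dome up on the grate. Origin: centre of underside, z up; seated it is 50 mm above the basket's.
- kettle: Stainless tea kettle with a black arched handle, 156 mm across, 198 mm high above the grate's surface at most, spout along its own +x; to be left alone. Origin: centre of its underside.
- paddle: Wooden rice paddle, 263 mm long along its own x (blade at +x), 8 mm thick, lying on the grate; to be left alone. Origin: on its underside, near the middle of its length.
- jar: Small white jar with a steel cap, 52 mm across, 85 mm high, standing on the steel beyond the grate; to be left alone. Origin: centre of its underside.

How it is judged:
By the outcome, as a careful person would: the job done as asked, in the order asked, and still so for the second after the job is handed in, with the robot touching nothing.
It also fails if it takes over 122 s, if anything falls off the work surface, if the arm or the gripper's body presses on something with over 40 N, if the wrist force passes 120 N, or if a joint passes its speed limit or range.

ROBOT

A 6-joint arm with a two-finger parallel gripper is mounted at the origin on the work surface. World frame = base frame: x ahead of the robot, y to its left, z up, the work surface at z = 0. Lengths are in m, angles in rad, forces in N, time in s.
With the tool pointing down it reaches from about 0.25 to 0.725 m from the base axis. Payload 4 kg.
Tool frame: the origin (TCP) lies midway between the tips of the shut fingers; the grasp point (between the pads) lies 19 mm behind it; z points along the fingers, y is the direction in which the jaws open and shut (so a half turn about z gives the same grasp; the last joint's range is limited). The gripper opens to 85 mm and grips with 20 to 120 N. Pads are 22 mm wide; open, the fingers measure 114 mm over their backs; the gripper's body (76 mm by 85 mm) begins 54 mm behind the grasp point. The pads swing forward as they close: fully open they stand 13 mm farther back than shut.
Start: joints at [-1.181, 0.241, 0.005, 1.335, 0, 1.571], TCP at [0.19, -0.462, 0.231] pointing down, gripper open.
Joint ranges: [-2.72, 2.72], [-1.05, 1.87], [-1.09, 1.28], [-1.99, 2.15], [-1.42, 1.44], [-3.14, 3.14]. Speed limits (rad/s): [2.79, 2.79, 3.14, 3.14, 3.14, 3.14].

INTERFACE

Orientations are given as a unit quaternion [x, y, z, w].
In Python, from workcell import get_obs, camera, camera_model, job_done, masks_of gives the robot as it stands.
- The arm moves only by the tool jog_arm, never from a script. Its argument "deltas" is a list that holds one entry, the list of rows, each a list of 7 numbers: the shift along the tool's x, y, z in mm, then the turn, a rotation vector about the tool's x, y, z in degrees, then the finger opening in mm, from 0 to 85.4. A call has 1 to 5 rows; each row shifts and turns the pose as measured when the row begins, along the tool's axes as they then stand; what a row does not reach is not made up. A row lasts 1/10 s, in which the tool goes at most 50 mm and 8.59 degrees, less where a joint would pass 70% of its speed; a pose out of reach is approached as far as the arm can. A call with a gripper value outside its range is refused whole. The fingers move at their own pace and stop on an object; the grip force is fixed at half the most. Time passes only in rows, so rows that do not move let the fingers close. It gives the time, the measured TCP pose, the force and the opening at its end, in the units of the state.
- get_obs(): the state, without advancing time (a new reading comes with each control period).
- camera(name): name is "scene" or "top"; returns the picture (420x560x3 uint8, red, green, blue); there is no depth.
- camera_model(name): a dict with "fovy" (degrees; the focal length in pixels is half the picture's height over the tangent of half this angle, whatever the lens; pixels are square), "cx", "cy" (the principal point, pixels), "pose" (4x4, takes a point from camera to world coordinates). Camera axes: x right, y down, z forward; pixel columns grow to the right and rows downward; lengths in m; the calibration is good to about 2 mm. A picture is of the moment at which its call begins. camera_model takes no time and is no camera call.
- job_done(): hands the job in, once; it reports no verdict.
Trained networks look in the newest picture that a camera, given by its name, has taken for a name from the list of things; names that differ only in an ending like _2 or _b are one class to them, and where a whole thing is asked for, a point or a joint stands for the part that bears it (a point fixed in the world has none). Each returns a list of dicts, best first, with "conf" (0 to 1); they miss things now and then, are a little off and sometimes report something else, mostly with a low value. They report only what shows in the picture. A call takes as long as a camera call.
- masks_of(target, camera): "pixels" (420x560 bool, what is visible of it) and "at" ([column, row] in pixels, amid what is visible of it).
The state is a dict: "clock": time; "joint_pos": joint angles; "joint_vel": joint speeds; "tau": joint torques, N m; "eef_pos": TCP position; "tool_rot": TCP orientation; "ft_force": force on the tool from outside, world axes, zero at the start; "ft_torque": the same for the moment, N m; "grip_width": finger opening in m.
Only numpy, scipy, OpenCV 4.12 (cv2) and the standard library are available. Lean on these libraries where they do the work, as an engineer would, in place of code of your own. Each camera call takes 0.05 s, during which the arm holds its last target. There are 200 camera calls.

## Working session

There is one attempt and no reset: what is moved stays moved. The work goes in short steps, Python scripts to look and compute and a tool call to move; the robot and the scene stay as the last step left them, time stands still between calls to the robot, and variables do not carry over. Pictures are saved under pics/ and viewed, about 12 in all and at most 16, crops included, and the job is handed in when it is done.

Besides the shell and the picture viewer there is one more tool, called after ">>>" as name(argument=value, ...) on one line, values as JSON. jog_arm: Moves the arm, as the interface text tells. Its arguments: {"type":"object","properties":{"deltas":{"type":"array"}},"required":["deltas"]}

```bash
ls; mkdir -p pics; python3 - <<'E'
from workcell import *
import cv2,numpy as np
o=get_obs();print({k:np.round(v,3).tolist() for k,v in o.items()})
for n in("scene","top"):
    im=camera(n);m=camera_model(n);print(n,m["fovy"],m["cx"],m["cy"],np.round(m["pose"],3).tolist())
    im=im[:,:,::-1].copy()
    for t in "pot trivet tray basket cover kettle paddle jar".split():
        for d in masks_of(t,n)[:2]:
            print(t,round(d["conf"],2),np.round(d["at"]),d["pixels"].sum())
    cv2.imwrite(f"pics/{n}0.png",cv2.resize(im,None,fx=1.4,fy=1.4))
E
```

```text
pics
{'clock': 0.0, 'joint_pos': [-1.181, 0.241, 0.004, 1.335, -0.0, 1.571], 'joint_vel': [0.001, 0.0, -0.001, 0.0, -0.001, 0.001], 'tau': [0.002, -37.232, 25.241, 0.017, -0.0, 0.0], 'eef_pos': [0.19, -0.462, 0.23], 'tool_rot': [0.981, 0.194, -0.0, -0.001], 'ft_force': [-0.389, -0.586, 0.009], 'ft_torque': [0.016, -0.004, -0.003], 'grip_width': 0.086}
scene 52.05372140535464 278.02663841914364 202.6369033247458 [[0.619, 0.512, -0.596, 1.298], [0.786, -0.403, 0.469, -0.559], [-0.0, -0.758, -0.652, 0.836], [0.0, 0.0, 0.0, 1.0]]
pot 0.91 [350. 183.] 2969
trivet 0.59 [151. 207.] 897
tray 0.67 [303. 142.] 784
basket 0.62 [261. 182.] 2049
cover 0.64 [223. 264.] 2623
kettle 0.94 [ 77. 295.] 4856
paddle 0.83 [406. 148.] 534
jar 0.72 [339. 258.] 675
top 54.95818834222123 278.93667384898487 215.6935004201104 [[0.108, -0.973, 0.202, 0.306], [-0.994, -0.107, 0.018, -0.017], [0.004, -0.203, -0.979, 1.334], [0.0, 0.0, 0.0, 1.0]]
pot 0.7 [219. 185.] 2401
trivet 0.6 [370. 290.] 580
tray 0.76 [190. 266.] 1269
basket 0.8 [276. 250.] 1999
cover 0.95 [350. 199.] 1848
kettle 0.66 [446. 239.] 2109
paddle 0.73 [120. 197.] 948
paddle 0.25 [218. 181.] 2418
jar 0.61 [288. 147.] 276
jar 0.42 [276. 249.] 2036
```

View pics/scene0.png

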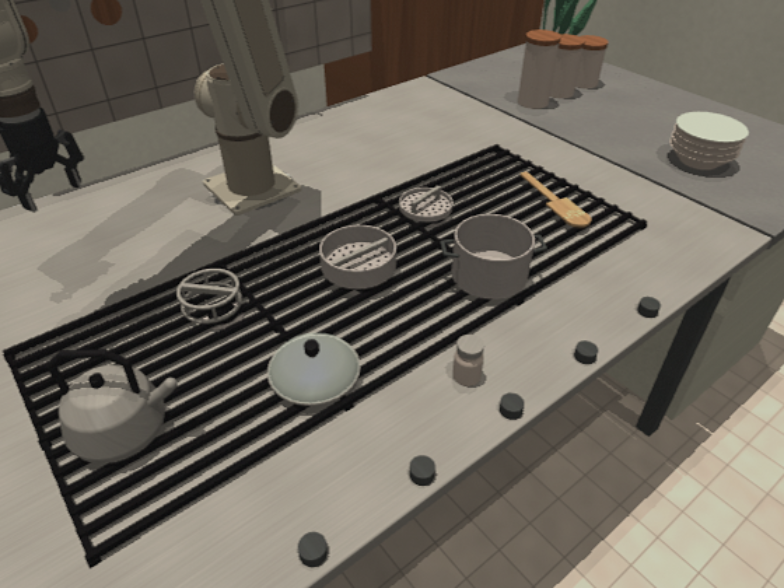

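View pics/top0.png

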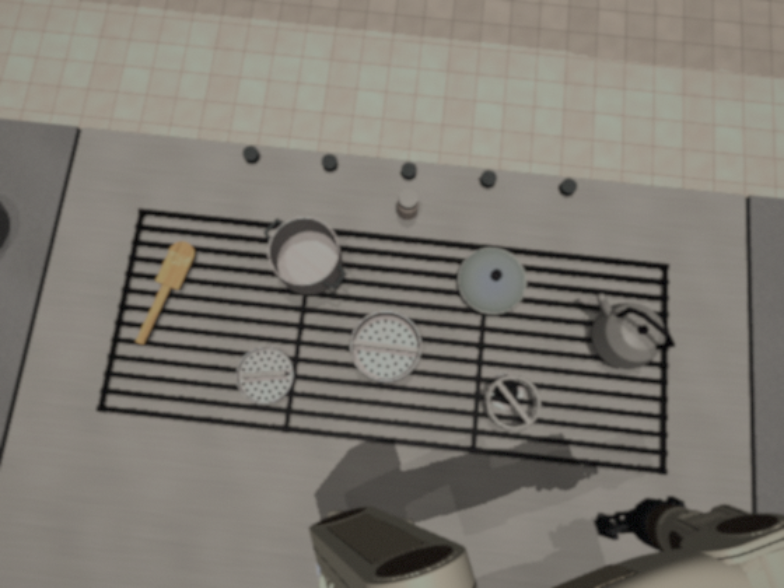

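Both pictures show every piece clear of the others: from the left in the top view are the paddle, tray, pot, basket, cover, trivet and kettle. Next I fit the silhouettes and rectify patches at grip height.

```bash
cat > h.py <<'E'
from workcell import *
import cv2,numpy as np
from scipy.optimize import minimize
def proj(P,n):
    m=camera_model(n);T=np.linalg.inv(np.array(m["pose"]));f=210/np.tan(np.radians(m["fovy"])/2)
    p=P@T[:3,:3].T+T[:3,3];return p[:,:2]/p[:,2:]*f+[m["cx"],m["cy"]]
def ray(uv,z,n):
    m=camera_model(n);M=np.array(m["pose"]);f=210/np.tan(np.radians(m["fovy"])/2)
    d=M[:3,:3]@np.array([(uv[0]-m["cx"])/f,(uv[1]-m["cy"])/f,1]);return M[:3,3]+d*(z-M[2,3])/d[2]
A=np.linspace(0,2*np.pi,60,endpoint=False)
def circ(r,z): return np.c_[r*np.cos(A),r*np.sin(A),0*A+z]
MOD={"pot":[(80,0),(80,100)],"trivet":[(60,2),(60,42)],"tray":[(65,0),(65,16)],"basket":[(68,0),(73.5,10),(80,10),(80,58)],
 "cover":[(81.5,8),(81.5,14),(13,72),(13,52)]}
def hull(P,n,s=4):
    h=cv2.convexHull(np.float32(proj(P,n)));im=np.zeros((420*s,560*s),np.uint8)
    cv2.fillConvexPoly(im,np.int32(np.round((h*s+s/2)*16)),1,shift=4)
    return cv2.resize(im.astype(np.float32),(560,420),interpolation=cv2.INTER_AREA)
def rect(im,c,z,n,half=0.1,px=300):
    w=np.array([[c[0]+a*half,c[1]+b*half,z] for a,b in((1,1),(1,-1),(-1,-1),(-1,1))])
    H=cv2.getPerspectiveTransform(np.float32(proj(w,n)),np.float32([[0,0],[px,0],[px,px],[0,px]]))
    return cv2.warpPerspective(im,H,(px,px),flags=cv2.INTER_CUBIC)
E
python3 - <<'E'
from h import *
print(camera_model("top").keys())
ims={n:camera(n) for n in("scene","top")}
C={}
for t,mod in MOD.items():
    base=np.vstack([circ(r/1e3,z/1e3) for r,z in mod])+[0,0,.02]
    ms={}
    for n in ims:
        d=masks_of(t,n)
        if d:
            pm=d[0]["pixels"].astype(np.uint8)
            if t=="pot": pm=cv2.morphologyEx(pm,cv2.MORPH_OPEN,cv2.getStructuringElement(2,(15,15)))
            pts=np.argwhere(pm)[:,::-1].astype(np.int32);m=np.zeros((420,560),np.uint8)
            cv2.fillConvexPoly(m,cv2.convexHull(pts),1);ms[n]=m.astype(float);at=d[0]["at"]
    out=[]
    x0=ray(at,.05,n)[:2]
    for s in list(map(lambda q:[q],ms))+[list(ms)]:
        f=lambda x:sum(np.abs(hull(base+[x[0],x[1],0],n)-ms[n]).sum()/ms[n].sum() for n in s)
        r=minimize(f,x0,method="Nelder-Mead",options=dict(initial_simplex=[x0,x0+[.01,0],x0+[0,.01]],xatol=2e-4))
        out.append((s,np.round(r.x,4),round(r.fun,3)))
    C[t]=r.x;print(t,out)
np.save("C.npy",C)
Z=dict(pot=.12,trivet=.062,tray=.056,basket=.066,cover=.092)
rows=[]
for n in ims:
    row=[]
    for t in Z:
        p=rect(ims[n][:,:,::-1],C[t],Z[t],n,.1,160)
        for k in range(0,160,40): p[k,::4]=(0,0,255);p[::4,k]=(0,0,255)
        p[80,::3]=p[::3,80]=(0,255,0)
        row.append(p)
    rows.append(np.hstack(row))
cv2.imwrite("pics/r.png",np.vstack(rows))
E
```

```text
dict_keys(['fovy', 'cx', 'cy', 'pose'])
pot [(['scene'], array([0.6567, 0.2143]), np.float64(0.042)), (['top'], array([0.6544, 0.2146]), np.float64(0.037)), (['scene', 'top'], array([0.6557, 0.2152]), np.float64(0.081))]
trivet [(['scene'], array([ 0.3777, -0.2864]), np.float64(0.036)), (['top'], array([ 0.3743, -0.2854]), np.float64(0.027)), (['scene', 'top'], array([ 0.3748, -0.2855]), np.float64(0.08))]
tray [(['scene'], array([0.3767, 0.28  ]), np.float64(0.053)), (['top'], array([0.377 , 0.2794]), np.float64(0.027)), (['scene', 'top'], array([0.3769, 0.2798]), np.float64(0.081))]
basket [(['scene'], array([-1.2302,  1.7928]), np.float64(1.0)), (['top'], array([0.6573, 0.2178]), np.float64(0.197)), (['scene', 'top'], array([0.6571, 0.2195]), np.float64(2.218))]
cover [(['scene'], array([ 0.6572, -0.2239]), np.float64(0.033)), (['top'], array([ 0.6553, -0.2239]), np.float64(0.027)), (['scene', 'top'], array([ 0.6562, -0.2238]), np.float64(0.064))]
```

View pics/r.png

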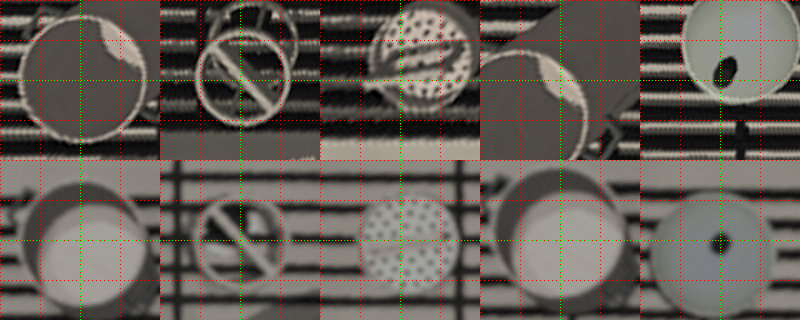

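Crops: the trivet bar is diagonal, the tray bar close to y, and the pot rim fits well. The basket detection was wrong here because it landed on the pot, so I redo the basket and enlarge the bars.

```bash
python3 - <<'E'
from h import *
C=np.load("C.npy",allow_pickle=True).item()
ims={n:camera(n) for n in("scene","top")}
base=np.vstack([circ(r/1e3,z/1e3) for r,z in MOD["basket"]])+[0,0,.02]
x0=ray((276,250),.05,"top")[:2];print(x0)
ms={}
for n in ims:
    for d in masks_of("basket",n):
        q=ray(d["at"],.05,n)[:2]; print(n,d["conf"],q)
        if np.linalg.norm(q-x0)<.06 and n not in ms:
            pts=np.argwhere(d["pixels"])[:,::-1].astype(np.int32);m=np.zeros((420,560),np.uint8)
            cv2.fillConvexPoly(m,cv2.convexHull(pts),1);ms[n]=m.astype(float)
for s in [[q] for q in ms]+[list(ms)]:
    f=lambda x:sum(np.abs(hull(base+[x[0],x[1],0],n)-ms[n]).sum()/ms[n].sum() for n in s)
    r=minimize(f,x0,method="Nelder-Mead",options=dict(initial_simplex=[x0,x0+[.01,0],x0+[0,.01]],xatol=2e-4))
    print(s,r.x,r.fun)
C["basket"]=r.x;np.save("C.npy",C)
Z=dict(trivet=.062,tray=.056,basket=.066)
rows=[]
for n in ims:
    row=[]
    for t in Z:
        p=rect(ims[n][:,:,::-1],C[t],Z[t],n,.08,260)
        for k in (65,195): p[k,::6]=(0,0,255);p[::6,k]=(0,0,255)
        p[130,::5]=p[::5,130]=(0,255,0)
        row.append(p)
    rows.append(np.hstack(row))
cv2.imwrite("pics/r2.png",np.vstack(rows))
E
```

```text
[0.45905132 0.00426553]
scene 0.69 [0.480148   0.01235986]
top 0.76 [0.4546656  0.00314033]
['scene'] [0.46834087 0.00919468] 0.03672026112185687
['top'] [0.46764114 0.00990945] 0.027718926553672318
['scene', 'top'] [0.46767886 0.00979458] 0.0653482512649029
```

View pics/r2.png

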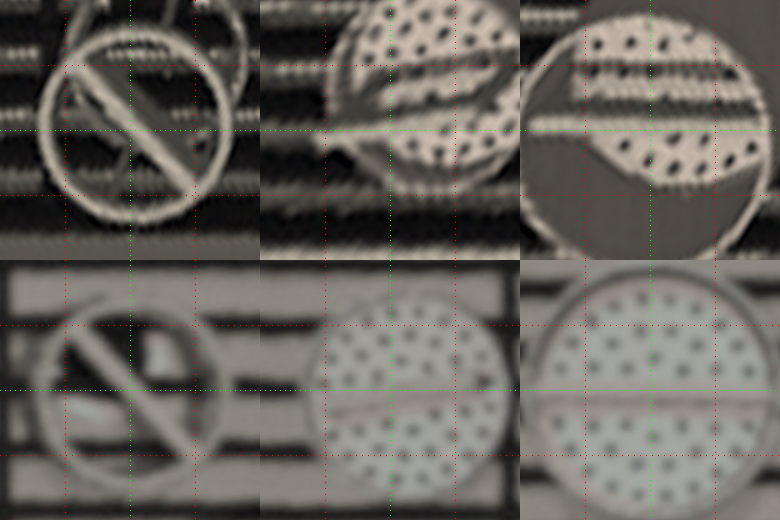

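The trivet is at (0.376, -0.286) with its bar at about 43°, the tray bar is at about 100° and the basket bar at about 89°. Basket centre is (0.468, 0.010). I'll write a planner that prints the rows for each move.

```bash
cat > plan.py <<'E'
# usage: plan.py open x y z phi [x y z phi ...]  -> tool-frame rows between waypoints (mm, deg)
import sys,numpy as np
from scipy.spatial.transform import Rotation as R
from workcell import get_obs
o=get_obs();p=np.array(o["eef_pos"]);r=R.from_quat(o["tool_rot"])
print("t",round(o["clock"],2),"p",np.round(p,4),"phi",round(np.degrees(np.arctan2(*r.as_matrix()[[1,0],0])),1),"F",np.round(o["ft_force"],1),"w",round(o["grip_width"],4),"q",np.round(o["joint_pos"],2))
a=[float(v) for v in sys.argv[1:]]
for i in range(1,len(a),4):
    t=np.array(a[i:i+3]);c,s=np.cos(np.radians(a[i+3])),np.sin(np.radians(a[i+3]))
    g=R.from_matrix(np.c_[[c,s,0],[s,-c,0],[0,0,-1]]);rv=(r.inv()*g).as_rotvec()
    n=int(max(1,np.ceil(np.linalg.norm(t-p)/.048),np.ceil(np.degrees(np.linalg.norm(rv))/8)))
    for k in range(n):
        q0=p+(t-p)*k/n;q1=p+(t-p)*(k+1)/n;rk=r*R.from_rotvec(rv*k/n)
        print([*map(float,np.round(rk.inv().apply(q1-q0)*1e3,1)),*map(float,np.round(np.degrees(rv)/n,1)),a[0]])
    print('--');p,r=t,g
E
python3 plan.py 45 .376 -.286 .15 43 .376 -.286 .039 43
```

```text
t 1.7 p [ 0.19   -0.4625  0.2313] phi 22.3 F [-0.6  0.3  0.8] w 0.0854 q [-1.18  0.24  0.    1.34  0.    1.57]
[39.8, -15.4, 13.5, -0.0, -0.0, -3.4, 45.0]
[40.7, -13.0, 13.5, -0.0, -0.0, -3.4, 45.0]
[41.4, -10.5, 13.5, -0.0, -0.0, -3.4, 45.0]
[42.0, -8.0, 13.5, -0.0, -0.0, -3.4, 45.0]
[42.4, -5.5, 13.5, -0.0, -0.0, -3.4, 45.0]
[42.6, -2.9, 13.5, -0.0, -0.0, -3.4, 45.0]
--
[0.0, 0.0, 37.0, 0.0, 0.0, 0.0, 45.0]
[0.0, 0.0, 37.0, 0.0, 0.0, 0.0, 45.0]
[0.0, 0.0, 37.0, 0.0, 0.0, 0.0, 45.0]
--
```

>>> jog_arm(deltas=[[[39.8, -15.4, 13.5, 0, 0, -3.4, 45], [40.7, -13, 13.5, 0, 0, -3.4, 45], [41.4, -10.5, 13.5, 0, 0, -3.4, 45], [42, -8, 13.5, 0, 0, -3.4, 45], [42.4, -5.5, 13.5, 0, 0, -3.4, 45]]])

```text
clock: 2.2
eef_pos: [0.3478, -0.3181, 0.1638]
tool_rot: [0.942, 0.336, 0.0, 0.005]
ft_force: [0.9, -1.0, -1.0]
grip_width: 0.0451
```

>>> jog_arm(deltas=[[[42.6, -2.9, 13.5, 0, 0, -3.4, 45], [0, 0, 0, 0, 0, 0, 45], [0, 0, 0, 0, 0, 0, 45]]])

```text
clock: 2.5
eef_pos: [0.3827, -0.2831, 0.148]
tool_rot: [0.929, 0.369, 0.0, 0.004]
ft_force: [-0.5, 0.2, 0.4]
grip_width: 0.0447
```

```bash
python3 plan.py 45 .376 -.286 .13 43 .376 -.286 .038 43
```

```text
t 2.5 p [ 0.3827 -0.2831  0.148 ] phi 43.3 F [-0.5  0.2  0.4] w 0.0447 q [-0.63  0.24 -0.22  1.1  -0.    1.75]
[-6.8, -2.6, 18.0, 0.4, 0.1, 0.3, 45.0]
--
[0.0, 0.0, 46.0, 0.0, 0.0, 0.0, 45.0]
[0.0, 0.0, 46.0, 0.0, 0.0, 0.0, 45.0]
--
```

>>> jog_arm(deltas=[[[-6.8, -2.6, 18, 0.4, 0.1, 0.3, 45], [0, 0, 40, 0, 0, 0, 40], [0, 0, 30, 0, 0, 0, 40], [0, 0, 15, 0, 0, 0, 40], [0, 0, 0, 0, 0, 0, 40]]])

```text
clock: 3.0
eef_pos: [0.3757, -0.2924, 0.0455]
tool_rot: [0.932, 0.363, 0.001, 0.004]
ft_force: [-0.2, 0.5, -0.4]
grip_width: 0.0404
```

```bash
python3 plan.py 40 .376 -.286 .038 43
```

```text
t 3.0 p [ 0.3757 -0.2924  0.0455] phi 42.5 F [-0.2  0.5 -0.4] w 0.0404 q [-0.66  0.36 -0.36  0.84 -0.    1.74]
[4.6, -4.6, 7.5, 0.5, 0.0, -0.5, 40.0]
--
```

>>> jog_arm(deltas=[[[4.6, -4.6, 7.5, 0.5, 0, -0.5, 40], [0, 0, 0, 0, 0, 0, 40], [0, 0, 0, 0, 0, 0, 8], [0, 0, 0, 0, 0, 0, 5], [0, 0, 0, 0, 0, 0, 0]]])

```text
clock: 3.5
eef_pos: [0.377, -0.2889, 0.0413]
tool_rot: [0.931, 0.365, 0.001, 0.002]
ft_force: [0.1, 0.9, -1.8]
grip_width: 0.0085
```

>>> jog_arm(deltas=[[[0, 0, 0, 0, 0, 0, 0], [0, 0, 0, 0, 0, 0, 0], [0, 0, 0, 0, 0, 0, 0]]])

```text
clock: 3.8
eef_pos: [0.3771, -0.2887, 0.0415]
tool_rot: [0.931, 0.365, 0.001, 0.002]
ft_force: [-0.0, 0.7, -3.0]
grip_width: 0.0087
```

```bash
python3 plan.py 0 .376 -.286 .15 43
```

```text
t 3.8 p [ 0.3771 -0.2887  0.0415] phi 42.8 F [-0.   0.7 -3. ] w 0.0087 q [-0.65  0.36 -0.37  0.84 -0.    1.74]
[0.4, -0.7, -36.2, 0.1, -0.0, -0.1, 0.0]
[0.4, -0.8, -36.2, 0.1, -0.0, -0.1, 0.0]
[0.4, -0.8, -36.2, 0.1, -0.0, -0.1, 0.0]
--
```

>>> jog_arm(deltas=[[[0, 0, -20, 0, 0, 0, 0], [0, 0, -40, 0, 0, 0, 0], [0, 0, -45, 0, 0, 0, 0], [0, 0, -30, 0, 0, 0, 0], [0, 0, 0, 0, 0, 0, 0]]])

```text
clock: 4.3
eef_pos: [0.3746, -0.2865, 0.1786]
tool_rot: [0.931, 0.365, -0.001, -0.001]
ft_force: [0.6, -1.2, -2.5]
grip_width: 0.0088
```

```bash
python3 plan.py 0 .655 .214 .18 43
```

```text
t 4.3 p [ 0.3746 -0.2865  0.1786] phi 42.9 F [ 0.6 -1.2 -2.5] w 0.0088 q [-0.65  0.22 -0.16  1.19 -0.    1.74]
[45.5, -14.7, -0.1, -0.0, 0.0, -0.0, 0.0]
[45.5, -14.7, -0.1, -0.0, 0.0, -0.0, 0.0]
[45.5, -14.7, -0.1, -0.0, 0.0, -0.0, 0.0]
[45.5, -14.6, -0.1, -0.0, 0.0, -0.0, 0.0]
[45.5, -14.6, -0.1, -0.0, 0.0, -0.0, 0.0]
[45.5, -14.6, -0.1, -0.0, 0.0, -0.0, 0.0]
[45.5, -14.6, -0.1, -0.0, 0.0, -0.0, 0.0]
[45.5, -14.6, -0.1, -0.0, 0.0, -0.0, 0.0]
[45.5, -14.6, -0.1, -0.0, 0.0, -0.0, 0.0]
[45.5, -14.6, -0.1, -0.0, 0.0, -0.0, 0.0]
[45.5, -14.6, -0.1, -0.0, 0.0, -0.0, 0.0]
[45.5, -14.6, -0.1, -0.0, 0.0, -0.0, 0.0]
--
```

>>> jog_arm(deltas=[[[30, -10, 0, 0, 0, 0, 0], [40, -13, 0, 0, 0, 0, 0], [40, -13, 0, 0, 0, 0, 0], [40, -13, 0, 0, 0, 0, 0], [40, -13, 0, 0, 0, 0, 0]]])

```text
clock: 4.8
eef_pos: [0.4718, -0.1112, 0.1744]
tool_rot: [0.933, 0.359, -0.003, -0.001]
ft_force: [0.7, -0.1, -2.2]
grip_width: 0.0086
```

>>> jog_arm(deltas=[[[40, -13, 0, 0, 0, 0, 0], [40, -13, 0, 0, 0, 0, 0], [40, -13, 0, 0, 0, 0, 0], [40, -13, 0, 0, 0, 0, 0], [40, -13, 0, 0, 0, 0, 0]]])

```text
clock: 5.3
eef_pos: [0.5754, 0.0796, 0.1647]
tool_rot: [0.933, 0.36, -0.008, -0.003]
ft_force: [1.2, -0.7, -1.7]
grip_width: 0.0085
```

>>> jog_arm(deltas=[[[40, -13, 0, 0, 0, 0, 0], [40, -13, 0, 0, 0, 0, 0], [30, -10, 0, 0, 0, 0, 0], [0, 0, 0, 0, 0, 0, 0], [0, 0, 0, 0, 0, 0, 0]]])

```text
clock: 5.8
eef_pos: [0.6319, 0.1902, 0.1508]
tool_rot: [0.931, 0.363, -0.015, -0.004]
ft_force: [-0.2, -0.5, -2.7]
grip_width: 0.0086
```

```bash
python3 plan.py 0 .655 .214 .17 43
```

```text
t 5.8 p [0.6319 0.1902 0.1508] phi 42.6 F [-0.2 -0.5 -2.7] w 0.0086 q [0.29 0.63 0.39 1.36 0.   2.69]
[32.6, -2.2, -20.0, -1.0, 1.5, -0.4, 0.0]
--
```

>>> jog_arm(deltas=[[[4, 0, -20, -1, 1.5, -0.4, 0], [20, 0, -12, 0, 0, 0, 0], [10, -2, 0, 0, 0, 0, 0], [0, 0, 0, 0, 0, 0, 0], [0, 0, 0, 0, 0, 0, 0]]])

```text
clock: 6.3
eef_pos: [0.6539, 0.2103, 0.1843]
tool_rot: [0.931, 0.365, -0.001, 0.001]
ft_force: [-0.2, -0.4, -2.7]
grip_width: 0.0089
```

```bash
python3 plan.py 0 .655 .214 .17 43; python3 - <<'E'
from h import *
for n in("scene","top"):
    im=camera(n); b=rect(im[:,:,::-1],(.6557,.2148),.12,n,.13,300)
    cv2.circle(b,(150,150),int(76/.8667),(0,255,0),1)
    cv2.imwrite(f"pics/t_{n}.png",b)
a=[cv2.imread(f"pics/t_{n}.png") for n in("scene","top")]
cv2.imwrite("pics/t.png",np.hstack(a))
E
```

```text
t 6.3 p [0.6539 0.2103 0.1843] phi 42.8 F [-0.2 -0.4 -2.7] w 0.0089 q [ 0.31  0.65  0.52  1.44 -0.    2.71]
[3.4, -2.0, 14.3, 0.0, 0.1, -0.2, 0.0]
--
```

View pics/t.png

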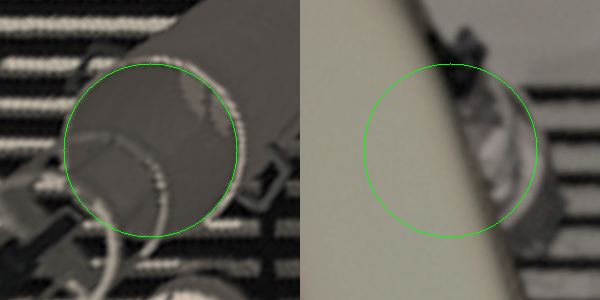

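>>> jog_arm(deltas=[[[4, -2, 20, 0, 0.1, -0.2, 0], [0, 0, 30, 0, 0, 0, 0], [0, 0, 20, 0, 0, 0, 0], [0, 0, 0, 0, 0, 0, 0]]])

```text
clock: 6.8
eef_pos: [0.6545, 0.2121, 0.1132]
tool_rot: [0.931, 0.365, 0.0, 0.0]
ft_force: [-0.8, -0.2, -2.7]
grip_width: 0.0087
```

```bash
python3 plan.py 0 .656 .2135 .10 43
```

```text
t 6.8 p [0.6545 0.2121 0.1132] phi 42.9 F [-0.8 -0.2 -2.7] w 0.0087 q [ 0.31  0.68  0.39  1.28 -0.    2.71]
[2.1, -0.0, 13.2, 0.1, -0.0, -0.1, 0.0]
--
```

>>> jog_arm(deltas=[[[3, 0, 20, 0.1, 0, 0, 0], [0, 0, 20, 0, 0, 0, 0], [0, 0, 12, 0, 0, 0, 0], [0, 0, 5, 0, 0, 0, 0], [0, 0, 0, 0, 0, 0, 0]]])

```text
clock: 7.3
eef_pos: [0.6578, 0.2129, 0.059]
tool_rot: [0.931, 0.365, 0.002, -0.0]
ft_force: [0.1, 0.3, -2.2]
grip_width: 0.0084
```

```bash
python3 plan.py 0 .656 .2135 .0475 43
```

```text
t 7.3 p [0.6578 0.2129 0.059 ] phi 42.8 F [ 0.1  0.3 -2.2] w 0.0084 q [0.31 0.72 0.32 1.16 0.   2.71]
[-1.0, -1.7, 11.5, 0.1, -0.2, -0.2, 0.0]
--
```

>>> jog_arm(deltas=[[[-1, -1.7, 6, 0.1, -0.2, 0, 0], [0, 0, 4, 0, 0, 0, 0], [0, 0, 3, 0, 0, 0, 0], [0, 0, 2, 0, 0, 0, 0], [0, 0, 0, 0, 0, 0, 0]]])

```text
clock: 7.8
eef_pos: [0.658, 0.2143, 0.0473]
tool_rot: [0.931, 0.365, 0.003, -0.0]
ft_force: [-0.7, -0.1, -2.0]
grip_width: 0.0088
```

```bash
python3 plan.py 0 .656 .2135 .0475 43
```

```text
t 7.8 p [0.658  0.2143 0.0473] phi 42.8 F [-0.7 -0.1 -2. ] w 0.0088 q [0.31 0.73 0.31 1.14 0.   2.71]
[-2.0, -0.8, -0.3, 0.1, -0.3, -0.2, 0.0]
--
```

>>> jog_arm(deltas=[[[-2, -0.8, 1, 0.1, -0.3, 0, 0], [0, 0, 1.5, 0, 0, 0, 0], [0, 0, 1.5, 0, 0, 0, 0], [0, 0, 0, 0, 0, 0, 0]]])

```text
clock: 8.2
eef_pos: [0.6569, 0.2138, 0.0473]
tool_rot: [0.931, 0.365, 0.002, 0.0]
ft_force: [0.0, -0.1, -2.8]
grip_width: 0.0083
```

```bash
python3 plan.py 0 .656 .2135 .0475 43
```

```text
t 8.2 p [0.6569 0.2138 0.0473] phi 42.8 F [ 0.  -0.1 -2.8] w 0.0083 q [ 0.31  0.73  0.3   1.14 -0.    2.71]
[-0.8, -0.4, -0.2, 0.1, -0.2, -0.2, 0.0]
--
```

>>> jog_arm(deltas=[[[-1, 0, 4, 0, -0.3, 0, 0], [0, 0, 0, 0, 0, 0, 0], [0, 0, 4, 0, 0, 0, 0], [0, 0, 0, 0, 0, 0, 0]]])

```text
clock: 8.6
eef_pos: [0.6585, 0.2143, 0.0475]
tool_rot: [0.931, 0.365, 0.004, 0.001]
ft_force: [-0.1, 1.1, -2.9]
grip_width: 0.0087
```

>>> jog_arm(deltas=[[[-2, 0, 5, 0, -0.4, 0, 0]]])

```text
clock: 8.7
eef_pos: [0.6588, 0.2142, 0.0468]
tool_rot: [0.931, 0.365, 0.004, 0.002]
ft_force: [-8.2, 0.4, 33.2]
grip_width: 0.0089
```

>>> jog_arm(deltas=[[[0, 0, -6, 0, -0.3, 0, 0], [-3, -3, -2, 0, 0, 0, 0], [0, 0, 0, 0, 0, 0, 0], [0, 0, 4, 0, 0, 0, 0], [0, 0, 3, 0, 0, 0, 0]]])

```text
clock: 9.2
eef_pos: [0.6537, 0.2142, 0.0469]
tool_rot: [0.931, 0.365, 0.0, 0.003]
ft_force: [-7.2, -1.7, 23.4]
grip_width: 0.0082
```

```bash
python3 plan.py 0 .656 .2135 .0475 43
```

```text
t 9.2 p [0.6537 0.2142 0.0469] phi 42.8 F [-7.2 -1.7 23.4] w 0.0082 q [ 0.32  0.73  0.3   1.14 -0.01  2.71]
[1.2, 2.1, -0.6, 0.3, 0.1, -0.2, 0.0]
--
```

>>> jog_arm(deltas=[[[0, 0, 0, 0, 0, 0, 20], [0, 0, 0, 0, 0, 0, 30], [0, 0, 0, 0, 0, 0, 30], [0, 0, -15, 0, 0, 0, 30], [0, 0, -30, 0, 0, 0, 30]]])

```text
clock: 9.7
eef_pos: [0.6496, 0.2128, 0.0858]
tool_rot: [0.931, 0.365, -0.006, 0.002]
ft_force: [0.2, 0.3, -0.1]
grip_width: 0.03
```

>>> jog_arm(deltas=[[[0, 0, -40, 0, 0, 0, 30], [0, 0, -40, 0, 0, 0, 30], [0, 0, -20, 0, 0, 0, 30], [0, 0, 0, 0, 0, 0, 30]]])

```text
clock: 10.1
eef_pos: [0.6524, 0.2143, 0.1972]
tool_rot: [0.931, 0.365, -0.002, 0.003]
ft_force: [0.8, -0.2, 1.3]
grip_width: 0.03
```

```bash
python3 plan.py 40 .377 .2797 .15 100
```

```text
t 10.1 p [0.6524 0.2143 0.1972] phi 42.8 F [ 0.8 -0.2  1.3] w 0.03 q [ 0.32  0.65  0.55  1.47 -0.01  2.72]
[-19.7, -29.4, 5.9, 0.0, 0.0, -7.2, 40.0]
[-15.9, -31.6, 5.9, 0.0, 0.0, -7.2, 40.0]
[-11.8, -33.4, 5.9, 0.0, 0.0, -7.2, 40.0]
[-7.6, -34.6, 5.9, 0.0, 0.0, -7.2, 40.0]
[-3.2, -35.2, 5.9, 0.0, 0.0, -7.2, 40.0]
[1.2, -35.4, 5.9, 0.0, 0.0, -7.2, 40.0]
[5.6, -34.9, 5.9, 0.0, 0.0, -7.2, 40.0]
[9.9, -34.0, 5.9, 0.0, 0.0, -7.2, 40.0]
--
```

>>> jog_arm(deltas=[[[-19.7, -29.4, 4, 0, 0, -7.2, 40], [-15.9, -31.6, 4, 0, 0, -7.2, 40], [-11.8, -33.4, 4, 0, 0, -7.2, 40], [-7.6, -34.6, 6, 0, 0, -7.2, 40], [-3.2, -35.2, 6, 0, 0, -7.2, 40]]])

```text
clock: 10.6
eef_pos: [0.4784, 0.2526, 0.1679]
tool_rot: [0.767, 0.642, -0.002, 0.003]
ft_force: [0.3, 0.5, -0.6]
grip_width: 0.0401
```

>>> jog_arm(deltas=[[[1.2, -35.4, 6, 0, 0, -7.2, 40], [5.6, -34.9, 6, 0, 0, -7.2, 40], [9.9, -34, 6, 0, 0, -7.2, 40], [0, 0, 0, 0, 0, 0, 40], [0, 0, 0, 0, 0, 0, 40]]])

```text
clock: 11.1
eef_pos: [0.362, 0.2719, 0.1439]
tool_rot: [0.625, 0.781, -0.007, 0.0]
ft_force: [0.7, -1.3, 0.8]
grip_width: 0.0399
```

```bash
python3 plan.py 40 .377 .2797 .1 100;  python3 - <<'E'
from h import *
b=[]
for n in("scene","top"):
    im=camera(n)[:,:,::-1]; p=rect(im,(.656,.2145),.12,n,.1,250);cv2.circle(p,(125,125),95,(0,255,0),1)
    q=rect(im,(.656,.2145),.068,n,.1,250);cv2.circle(q,(125,125),75,(0,255,0),1)
    b+=[p,q]
cv2.imwrite("pics/p1.png",np.vstack([np.hstack(b[:2]),np.hstack(b[2:])]))
E
```

```text
t 11.1 p [0.362  0.2719 0.1439] phi 102.6 F [ 0.7 -1.3  0.8] w 0.0399 q [ 0.65  0.22 -0.26  1.11 -0.    2.  ]
[4.7, 16.8, 43.7, -0.6, 0.6, 2.6, 40.0]
--
```

View pics/p1.png

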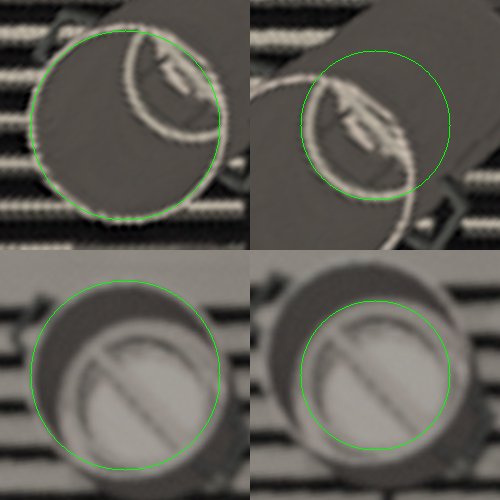

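The trivet stands in the pot, roughly centred. I'll quantify that, and move on to the tray.

>>> jog_arm(deltas=[[[4.7, 16.8, 22, -0.6, 0.6, 2.6, 40], [0, 0, 20, 0, 0, 0, 40], [0, 0, 0, 0, 0, 0, 40]]])

```text
clock: 11.5
eef_pos: [0.3834, 0.2808, 0.1019]
tool_rot: [0.646, 0.763, 0.003, 0.001]
ft_force: [0.1, -0.2, 0.6]
grip_width: 0.04
```

```bash
python3 plan.py 40 .377 .2797 .034 100;  python3 - <<'E'
from h import *
im=camera("top")
for t,ring in (("pot",MOD["pot"]),("trivet",[(60,46),(60,48)])):
    base=np.vstack([circ(r/1e3,z/1e3) for r,z in ring])+[0,0,.02]
    for d in masks_of(t,"top")[:3]:
        pm=d["pixels"].astype(np.uint8)
        if t=="pot": pm=cv2.morphologyEx(pm,cv2.MORPH_OPEN,cv2.getStructuringElement(2,(15,15)))
        m=np.zeros((420,560),np.uint8);cv2.fillConvexPoly(m,cv2.convexHull(np.argwhere(pm)[:,::-1].astype(np.int32)),1)
        x0=np.array([.656,.2145]);f=lambda x:np.abs(hull(base+[x[0],x[1],0],"top")-m).sum()/m.sum()
        r=minimize(f,x0,method="Nelder-Mead",options=dict(initial_simplex=[x0,x0+[.01,0],x0+[0,.01]],xatol=2e-4));print(t,d["conf"],r.x,r.fun)
E
```

```text
t 11.5 p [0.3834 0.2808 0.1019] phi 99.5 F [ 0.1 -0.2  0.6] w 0.04 q [ 0.63  0.29 -0.29  0.99  0.    2.04]
[-0.1, -3.4, 33.9, 0.2, -0.1, -0.2, 40.0]
[-0.1, -3.3, 33.9, 0.2, -0.1, -0.2, 40.0]
--Traceback (most recent call last):
  File "<stdin>", line 8, in <module>
cv2.error: OpenCV(4.12.0) /io/opencv/modules/imgproc/src/drawing.cpp:2404: error: (-215:Assertion failed) points.checkVector(2, CV_32S) >= 0 in function 'fillConvexPoly'
```

>>> jog_arm(deltas=[[[-0.1, -6.7, 25, 0.2, 0, 0, 40], [0, 0, 25, 0, 0, 0, 40], [0, 0, 15, 0, 0, 0, 40], [0, 0, 4, 0, 0, 0, 40], [0, 0, 0, 0, 0, 0, 40]]])

```text
clock: 12.1
eef_pos: [0.3853, 0.2842, 0.0395]
tool_rot: [0.647, 0.762, 0.01, 0.002]
ft_force: [-0.1, -0.5, -0.5]
grip_width: 0.0401
```

```bash
python3 plan.py 40 .377 .2797 .033 100;  python3 - <<'E'
from h import *
im=camera("top")
for t,ring in (("trivet",[(60,46),(60,48)]),):
    base=np.vstack([circ(r/1e3,z/1e3) for r,z in ring])+[0,0,.02]
    for d in masks_of(t,"top")[:3]:
        pm=d["pixels"].astype(np.uint8)
        m=np.zeros((420,560),np.uint8);cv2.fillConvexPoly(m,cv2.convexHull(np.argwhere(pm)[:,::-1].astype(np.int32)),1)
        x0=np.array([.656,.2145]);f=lambda x:np.abs(hull(base+[x[0],x[1],0],"top")-m).sum()/m.sum()
        r=minimize(f,x0,method="Nelder-Mead",options=dict(initial_simplex=[x0,x0+[.01,0],x0+[0,.01]],xatol=2e-4));print(t,d["conf"],r.x,r.fun)
E
```

```text
t 12.1 p [0.3853 0.2842 0.0395] phi 99.3 F [-0.1 -0.5 -0.5] w 0.0401 q [ 0.63  0.36 -0.37  0.81  0.    2.04]
[-3.1, -9.1, 6.3, 1.0, -0.6, -0.7, 40.0]
--
trivet 0.78 [0.65165324 0.21262403] 0.08928571428571429
```

>>> jog_arm(deltas=[[[-4, -9, 8, 1, -0.6, -0.7, 40], [0, 0, 0, 0, 0, 0, 40], [0, 0, 0, 0, 0, 0, 5], [0, 0, 0, 0, 0, 0, 0], [0, 0, 0, 0, 0, 0, 0]]])

```text
clock: 12.7
eef_pos: [0.3783, 0.2799, 0.034]
tool_rot: [0.642, 0.767, 0.002, 0.0]
ft_force: [0.4, 0.4, -1.0]
grip_width: 0.0089
```

>>> jog_arm(deltas=[[[0, 0, 0, 0, 0, 0, 0], [0, 0, 0, 0, 0, 0, 0], [0, 0, 0, 0, 0, 0, 0]]])

```text
clock: 13.0
eef_pos: [0.3783, 0.2799, 0.0339]
tool_rot: [0.642, 0.767, 0.002, 0.0]
ft_force: [-1.0, 0.1, 0.7]
grip_width: 0.0085
```

```bash
python3 plan.py 0 .377 .2797 .033 100
```

```text
t 13.0 p [0.3783 0.2799 0.0339] phi 100.1 F [-1.   0.1  0.7] w 0.0085 q [ 0.64  0.37 -0.38  0.81  0.    2.03]
[0.0, -1.3, 0.9, 0.2, -0.1, 0.1, 0.0]
--
```

>>> jog_arm(deltas=[[[0, 0, -20, 0, 0, 0, 0], [0, 0, -40, 0, 0, 0, 0], [0, 0, -45, 0, 0, 0, 0], [0, 0, -40, 0, 0, 0, 0], [0, 0, -20, 0, 0, 0, 0]]])

```text
clock: 13.5
eef_pos: [0.3738, 0.2765, 0.1985]
tool_rot: [0.642, 0.767, -0.006, -0.001]
ft_force: [-0.1, 0.2, -1.5]
grip_width: 0.0087
```

```bash
python3 plan.py 0 .655 .214 .2 98
```

```text
t 13.5 p [0.3738 0.2765 0.1985] phi 100.1 F [-0.1  0.2 -1.5] w 0.0087 q [ 0.64  0.2  -0.14  1.25  0.    2.03]
[-15.8, 38.0, -0.5, -0.1, 0.0, 0.3, 0.0]
[-15.6, 38.1, -0.5, -0.1, 0.0, 0.3, 0.0]
[-15.4, 38.1, -0.5, -0.1, 0.0, 0.3, 0.0]
[-15.2, 38.2, -0.4, -0.1, 0.0, 0.3, 0.0]
[-15.0, 38.3, -0.4, -0.1, 0.0, 0.3, 0.0]
[-14.8, 38.4, -0.3, -0.1, 0.0, 0.3, 0.0]
[-14.6, 38.5, -0.3, -0.1, 0.0, 0.3, 0.0]
--
```

>>> jog_arm(deltas=[[[-12, 30, -2, 0, 0, 0, 0], [-15, 38, -3, 0, 0, 0.3, 0], [-15, 38, -3, 0, 0, 0.3, 0], [-15, 38, -3, 0, 0, 0.3, 0], [-15, 38, -3, 0, 0, 0.3, 0]]])

```text
clock: 14.0
eef_pos: [0.5677, 0.2382, 0.2159]
tool_rot: [0.647, 0.762, -0.003, -0.002]
ft_force: [0.7, 1.1, -1.9]
grip_width: 0.009
```

>>> jog_arm(deltas=[[[-15, 38, -3, 0, 0, 0.3, 0], [-12, 30, -3, 0, 0, 0, 0], [0, 0, 0, 0, 0, 0, 0], [0, 0, 0, 0, 0, 0, 0]]])

```text
clock: 14.4
eef_pos: [0.6456, 0.2184, 0.2151]
tool_rot: [0.651, 0.759, -0.006, -0.003]
ft_force: [0.1, 0.8, -1.8]
grip_width: 0.0088
```

```bash
python3 plan.py 0 .655 .214 .18 98
```

```text
t 14.4 p [0.6456 0.2184 0.2151] phi 98.7 F [ 0.1  0.8 -1.8] w 0.0088 q [ 0.33  0.64  0.58  1.52 -0.    1.74]
[-5.7, 9.1, 35.0, -0.7, 0.2, 0.7, 0.0]
--
```

>>> jog_arm(deltas=[[[-5.7, 9.5, 15, -0.7, 0.2, 0.7, 0], [0, 0, 25, 0, 0, 0, 0], [0, 0, 20, 0, 0, 0, 0], [0, 0, 0, 0, 0, 0, 0]]])

```text
clock: 14.8
eef_pos: [0.6514, 0.2154, 0.1526]
tool_rot: [0.655, 0.756, -0.001, -0.002]
ft_force: [-0.9, -0.3, -1.6]
grip_width: 0.0083
```

```bash
python3 plan.py 0 .655 .214 .12 98
```

```text
t 14.8 p [0.6514 0.2154 0.1526] phi 98.2 F [-0.9 -0.3 -1.6] w 0.0083 q [0.32 0.66 0.45 1.37 0.   1.75]
[-1.9, 3.5, 32.6, -0.2, -0.0, 0.2, 0.0]
--
```

>>> jog_arm(deltas=[[[-2.5, 4, 15, -0.2, 0, 0.2, 0], [0, 0, 20, 0, 0, 0, 0], [0, 0, 14, 0, 0, 0, 0], [0, 0, 6, 0, 0, 0, 0], [0, 0, 0, 0, 0, 0, 0]]])

```text
clock: 15.3
eef_pos: [0.6525, 0.2167, 0.1021]
tool_rot: [0.654, 0.756, 0.001, 0.0]
ft_force: [-0.7, -0.2, -1.9]
grip_width: 0.0087
```

```bash
python3 plan.py 0 .655 .214 .082 98
```

```text
t 15.3 p [0.6525 0.2167 0.1021] phi 98.2 F [-0.7 -0.2 -1.9] w 0.0087 q [0.32 0.69 0.37 1.25 0.   1.75]
[-3.1, 2.0, 20.1, 0.1, -0.1, 0.2, 0.0]
--
```

>>> jog_arm(deltas=[[[-4, 3, 8, 0, 0, 0.2, 0], [0, 0, 6, 0, 0, 0, 0], [0, 0, 4, 0, 0, 0, 0], [0, 0, 4, 0, 0, 0, 0]]])

```text
clock: 15.7
eef_pos: [0.6583, 0.2141, 0.0832]
tool_rot: [0.656, 0.755, 0.004, 0.002]
ft_force: [-0.1, -1.3, -1.6]
grip_width: 0.0086
```

```bash
python3 plan.py 0 .655 .214 .082 98
```

```text
t 15.7 p [0.6583 0.2141 0.0832] phi 98.1 F [-0.1 -1.3 -1.6] w 0.0086 q [0.31 0.7  0.35 1.21 0.   1.74]
[0.3, -3.3, 1.2, 0.5, -0.2, 0.1, 0.0]
--
```

>>> jog_arm(deltas=[[[0, -5, -1, 0.5, -0.2, 0, 0], [0, 0, 3, 0, 0, 0, 0], [0, 0, 3, 0, 0, 0, 0], [0, 0, 3, 0, 0, 0, 0]]])

```text
clock: 16.1
eef_pos: [0.6528, 0.2133, 0.082]
tool_rot: [0.656, 0.755, 0.001, 0.001]
ft_force: [-4.6, -2.1, 9.3]
grip_width: 0.0088
```

```bash
python3 plan.py 0 .655 .214 .082 98
```

```text
t 16.1 p [0.6528 0.2133 0.082 ] phi 98.1 F [-4.6 -2.1  9.3] w 0.0088 q [ 0.32  0.7   0.33  1.2  -0.    1.75]
[0.4, 2.3, -0.0, 0.1, 0.0, 0.1, 0.0]
--
```

Contact at the expected height (9 N). I release and go for the basket.

>>> jog_arm(deltas=[[[0, 0, 0, 0, 0, 0, 20], [0, 0, 0, 0, 0, 0, 30], [0, 0, 0, 0, 0, 0, 30], [0, 0, -15, 0, 0, 0, 30], [0, 0, -30, 0, 0, 0, 30]]])

```text
clock: 16.6
eef_pos: [0.6508, 0.2128, 0.1249]
tool_rot: [0.656, 0.755, -0.001, -0.0]
ft_force: [0.5, -0.5, 0.1]
grip_width: 0.03
```

>>> jog_arm(deltas=[[[0, 0, -40, 0, 0, 0, 30], [0, 0, -30, 0, 0, 0, 40], [0, 0, -10, 0, 0, 0, 40], [0, 0, 0, 0, 0, 0, 40]]])

```text
clock: 17.0
eef_pos: [0.6528, 0.2136, 0.2102]
tool_rot: [0.656, 0.755, 0.001, 0.001]
ft_force: [0.2, 0.0, 0.4]
grip_width: 0.0401
```

```bash
python3 plan.py 40 .468 .0095 .15 89
```

```text
t 17.0 p [0.6528 0.2136 0.2102] phi 98.1 F [0.2 0.  0.4] w 0.0401 q [ 0.32  0.64  0.57  1.49 -0.    1.75]
[-29.4, -35.3, 9.9, 0.0, -0.0, 1.5, 40.0]
[-30.3, -34.5, 10.0, 0.0, -0.0, 1.5, 40.0]
[-31.2, -33.7, 10.0, 0.0, -0.0, 1.5, 40.0]
[-32.1, -32.8, 10.0, 0.0, -0.0, 1.5, 40.0]
[-32.9, -32.0, 10.0, 0.0, -0.0, 1.5, 40.0]
[-33.7, -31.1, 10.0, 0.0, -0.0, 1.5, 40.0]
--
```

>>> jog_arm(deltas=[[[-29, -35, 5, 0, 0, 1.5, 40], [-30, -34.5, 8, 0, 0, 1.5, 40], [-31, -33.7, 10, 0, 0, 1.5, 40], [-32, -32.8, 10, 0, 0, 1.5, 40], [-33, -32, 10, 0, 0, 1.5, 40]]])

```text
clock: 17.5
eef_pos: [0.4952, 0.0438, 0.1526]
tool_rot: [0.702, 0.712, -0.002, -0.002]
ft_force: [0.5, -0.6, 0.4]
grip_width: 0.0401
```

>>> jog_arm(deltas=[[[-33, -30, 10, 0, 0, 1.5, 40], [0, 0, 0, 0, 0, 0, 40], [0, 0, 0, 0, 0, 0, 40]]])

```text
clock: 17.8
eef_pos: [0.4527, 0.0055, 0.1346]
tool_rot: [0.714, 0.7, -0.009, -0.007]
ft_force: [0.3, -0.2, 0.1]
grip_width: 0.04
```

```bash
python3 plan.py 40 .468 .0095 .1 89; python3 - <<'E'
from h import *
b=[]
for n in("scene","top"):
    im=camera(n)[:,:,::-1]; p=rect(im,(.656,.2145),.12,n,.1,250);cv2.circle(p,(125,125),95,(0,255,0),1)
    q=rect(im,(.655,.214),.084,n,.1,250);cv2.circle(q,(125,125),81,(0,255,0),1)
    b+=[p,q]
cv2.imwrite("pics/p2.png",np.vstack([np.hstack(b[:2]),np.hstack(b[2:])]))
E
```

```text
t 17.8 p [0.4527 0.0055 0.1346] phi 88.8 F [ 0.3 -0.2  0.1] w 0.04 q [ 0.01  0.24 -0.27  1.09 -0.    1.6 ]
[4.4, 16.0, 34.2, -1.3, 0.2, -0.2, 40.0]
--
```

View pics/p2.png

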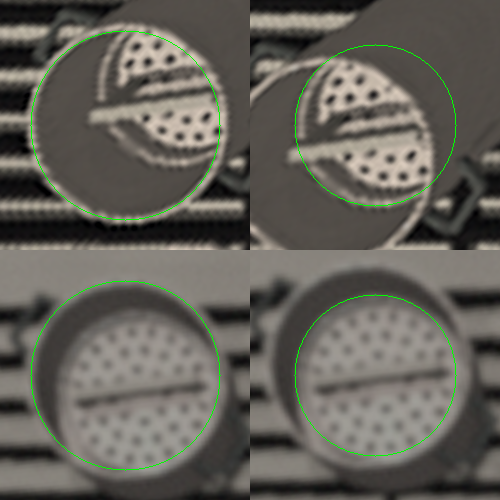

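The tray sits level and centred on the stand. I go down on the basket's bar.

>>> jog_arm(deltas=[[[4.4, 16, 12, -1.3, 0.2, 0, 40], [0, 0, 20, 0, 0, 0, 40], [0, 0, 15, 0, 0, 0, 40], [0, 0, 0, 0, 0, 0, 40]]])

```text
clock: 18.3
eef_pos: [0.4769, 0.0142, 0.087]
tool_rot: [0.712, 0.703, 0.004, 0.002]
ft_force: [0.3, 0.1, -0.0]
grip_width: 0.0399
```

```bash
python3 plan.py 40 .468 .0095 .043 89
```

```text
t 18.3 p [0.4769 0.0142 0.087 ] phi 89.3 F [ 0.3  0.1 -0. ] w 0.0399 q [ 0.03  0.31 -0.31  0.95  0.    1.61]
[-4.9, -9.2, 43.9, 0.5, -0.1, 0.3, 40.0]
--
```

>>> jog_arm(deltas=[[[-4.9, -11, 12, 0.5, 0, 0.3, 40], [0, 0, 15, 0, 0, 0, 40], [0, 0, 12, 0, 0, 0, 40], [0, 0, 4, 0, 0, 0, 40], [0, 0, 0, 0, 0, 0, 40]]])

```text
clock: 18.8
eef_pos: [0.4731, 0.0132, 0.0455]
tool_rot: [0.711, 0.703, 0.003, 0.002]
ft_force: [1.4, -0.9, -0.2]
grip_width: 0.0402
```

```bash
python3 plan.py 40 .468 .0095 .0425 89
```

```text
t 18.8 p [0.4731 0.0132 0.0455] phi 89.4 F [ 1.4 -0.9 -0.2] w 0.0402 q [ 0.03  0.36 -0.37  0.84  0.    1.61]
[-3.8, -5.1, 3.0, 0.4, -0.2, 0.4, 40.0]
--
```

>>> jog_arm(deltas=[[[-5, -6, 5, 0.4, -0.2, 0.4, 40], [0, 0, 0, 0, 0, 0, 40], [0, 0, 0, 0, 0, 0, 5], [0, 0, 0, 0, 0, 0, 0], [0, 0, 0, 0, 0, 0, 0]]])

```text
clock: 19.3
eef_pos: [0.4687, 0.0084, 0.0424]
tool_rot: [0.713, 0.701, 0.001, 0.001]
ft_force: [0.1, -0.7, -1.5]
grip_width: 0.0088
```

>>> jog_arm(deltas=[[[0, 0, 0, 0, 0, 0, 0], [0, 0, 0, 0, 0, 0, 0], [0, 0, 0, 0, 0, 0, 0]]])

```text
clock: 19.6
eef_pos: [0.4687, 0.0084, 0.0424]
tool_rot: [0.713, 0.701, 0.001, 0.001]
ft_force: [0.8, 0.4, -1.4]
grip_width: 0.0085
```

```bash
python3 plan.py 0 .468 .0095 .043 89
```

```text
t 19.6 p [0.4687 0.0084 0.0424] phi 89.0 F [ 0.8  0.4 -1.4] w 0.0085 q [ 0.02  0.35 -0.38  0.83 -0.    1.61]
[1.1, -0.7, -0.6, 0.2, 0.0, -0.0, 0.0]
--
```

>>> jog_arm(deltas=[[[0, 0, -20, 0, 0, 0, 0], [0, 0, -40, 0, 0, 0, 0], [0, 0, -45, 0, 0, 0, 0], [0, 0, -45, 0, 0, 0, 0], [0, 0, -25, 0, 0, 0, 0]]])

```text
clock: 20.1
eef_pos: [0.461, 0.0083, 0.2145]
tool_rot: [0.713, 0.701, -0.008, -0.006]
ft_force: [0.7, 0.1, -4.4]
grip_width: 0.0086
```

```bash
python3 plan.py 0 .6575 .2133 .21 89
```

```text
t 20.1 p [0.461  0.0083 0.2145] phi 89.0 F [ 0.7  0.1 -4.4] w 0.0086 q [ 0.02  0.19 -0.11  1.3  -0.    1.61]
[34.7, 32.1, 0.1, -0.2, 0.0, -0.0, 0.0]
[34.7, 32.1, 0.2, -0.2, 0.0, -0.0, 0.0]
[34.7, 32.1, 0.3, -0.2, 0.0, -0.0, 0.0]
[34.7, 32.1, 0.4, -0.2, 0.0, -0.0, 0.0]
[34.7, 32.1, 0.5, -0.2, 0.0, -0.0, 0.0]
[34.7, 32.1, 0.6, -0.2, 0.0, -0.0, 0.0]
--
```

>>> jog_arm(deltas=[[[25, 23, -3, -0.2, 0, 0, 0], [33, 30, -4, -0.2, 0, 0, 0], [34, 32, -4, -0.2, 0, 0, 0], [34, 32, -4, -0.2, 0, 0, 0], [34, 32, -4, -0.2, 0, 0, 0]]])

```text
clock: 20.6
eef_pos: [0.6145, 0.1645, 0.2345]
tool_rot: [0.717, 0.697, -0.003, 0.001]
ft_force: [1.7, -0.7, -3.8]
grip_width: 0.0085
```

>>> jog_arm(deltas=[[[28, 27, -4, -0.2, 0, 0, 0], [10, 9, -2, 0, 0, 0, 0], [0, 0, 0, 0, 0, 0, 0], [0, 0, 0, 0, 0, 0, 0]]])

```text
clock: 21.0
eef_pos: [0.6534, 0.2083, 0.231]
tool_rot: [0.714, 0.7, -0.006, 0.0]
ft_force: [-0.8, 0.2, -3.4]
grip_width: 0.0082
```

```bash
python3 plan.py 0 .6575 .2133 .175 89
```

```text
t 21.0 p [0.6534 0.2083 0.231 ] phi 88.8 F [-0.8  0.2 -3.4] w 0.0082 q [ 0.31  0.65  0.64  1.57 -0.01  1.9 ]
[2.8, 2.2, 28.0, -0.2, 0.2, -0.1, 0.0]
[2.6, 2.1, 28.0, -0.2, 0.2, -0.1, 0.0]
--
```

>>> jog_arm(deltas=[[[6, 5, 15, -0.4, 0.4, -0.1, 0], [0, 0, 20, 0, 0, 0, 0], [0, 0, 15, 0, 0, 0, 0], [0, 0, 6, 0, 0, 0, 0], [0, 0, 0, 0, 0, 0, 0]]])

```text
clock: 21.5
eef_pos: [0.6537, 0.2081, 0.1716]
tool_rot: [0.716, 0.699, -0.005, -0.001]
ft_force: [0.3, -1.0, -4.8]
grip_width: 0.0087
```

```bash
python3 plan.py 0 .6575 .2133 .155 89
```

```text
t 21.5 p [0.6537 0.2081 0.1716] phi 88.6 F [ 0.3 -1.  -4.8] w 0.0087 q [ 0.31  0.66  0.5   1.42 -0.    1.9 ]
[5.3, 3.8, 16.5, -0.5, 0.3, -0.4, 0.0]
--
```

>>> jog_arm(deltas=[[[7, 5, 5, -0.5, 0.3, -0.4, 0], [2, 1, 5, 0, 0, 0, 0], [0, 0, 6, 0, 0, 0, 0], [0, 0, 0, 0, 0, 0, 0]]])

```text
clock: 21.9
eef_pos: [0.6611, 0.2169, 0.1571]
tool_rot: [0.713, 0.701, 0.002, 0.001]
ft_force: [0.1, -0.3, -4.8]
grip_width: 0.0087
```

```bash
python3 plan.py 0 .6575 .2133 .155 89; python3 - <<'E'
from h import *
b=[]
im=camera("scene")[:,:,::-1]
c=proj(np.array([[.656,.2145,.12]]),"scene")[0].astype(int)
a=im[c[1]-65:c[1]+65,c[0]-75:c[0]+75]
cv2.imwrite("pics/b1.png",cv2.resize(a,None,fx=4,fy=4,interpolation=cv2.INTER_CUBIC))
E
```

```text
t 21.9 p [0.6611 0.2169 0.1571] phi 89.0 F [ 0.1 -0.3 -4.8] w 0.0087 q [0.32 0.67 0.49 1.38 0.   1.91]
[-3.7, -3.5, 2.1, 0.3, -0.1, -0.0, 0.0]
--
```

View pics/b1.png

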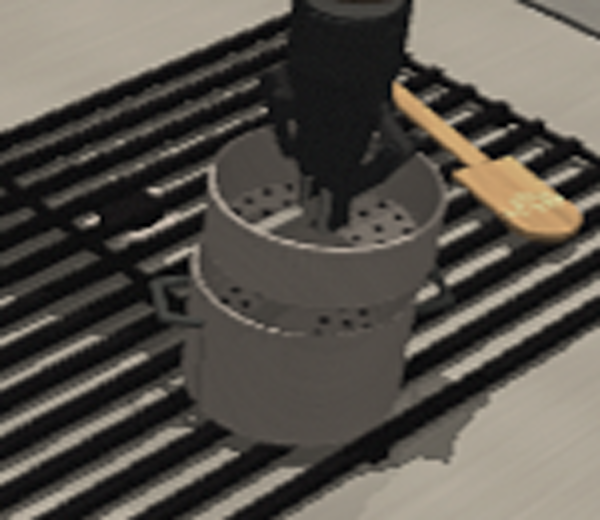

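The basket hovers about 15 mm over the rim, shifted a little to the right (basket edges at 202-430, pot at 190-420). That agrees with the 3.6 mm offsets I read. I correct and lower.

>>> jog_arm(deltas=[[[-5, -5, 1, 0.3, -0.1, 0, 0], [0, 0, 4, 0, 0, 0, 0], [0, 0, 0, 0, 0, 0, 0]]])

```text
clock: 22.25
eef_pos: [0.6562, 0.2118, 0.1532]
tool_rot: [0.713, 0.701, 0.001, 0.0]
ft_force: [-1.0, 0.8, -4.3]
grip_width: 0.0091
```

```bash
python3 plan.py 0 .6575 .2133 .142 89
```

```text
t 22.25 p [0.6562 0.2118 0.1532] phi 89.0 F [-1.   0.8 -4.3] w 0.0091 q [0.31 0.66 0.46 1.37 0.   1.9 ]
[1.5, 1.3, 11.2, 0.1, -0.0, -0.0, 0.0]
--
```

>>> jog_arm(deltas=[[[2, 1.5, 6, 0.1, 0, 0, 0], [0, 0, 5, 0, 0, 0, 0], [0, 0, 4, 0, 0, 0, 0], [0, 0, 0, 0, 0, 0, 0]]])

```text
clock: 22.65
eef_pos: [0.6579, 0.214, 0.1369]
tool_rot: [0.713, 0.701, 0.0, -0.0]
ft_force: [0.2, -0.7, -4.0]
grip_width: 0.0088
```

```bash
python3 plan.py 0 .6575 .2133 .1324 89
```

```text
t 22.65 p [0.6579 0.214  0.1369] phi 89.0 F [ 0.2 -0.7 -4. ] w 0.0088 q [0.31 0.68 0.44 1.34 0.   1.9 ]
[-0.7, -0.4, 4.5, -0.0, -0.0, -0.0, 0.0]
--
```

Already 5 mm into the mouth with no side force.

>>> jog_arm(deltas=[[[0, 0, 4, 0, 0, 0, 0], [0, 0, 3, 0, 0, 0, 0], [0, 0, 3, 0, 0, 0, 0], [0, 0, 3, 0, 0, 0, 0]]])

```text
clock: 23.05
eef_pos: [0.6571, 0.2143, 0.1335]
tool_rot: [0.713, 0.701, 0.003, 0.001]
ft_force: [-5.4, -1.0, 6.9]
grip_width: 0.009
```

```bash
python3 plan.py 0 .6575 .2133 .1324 89
```

```text
t 23.05 p [0.6571 0.2143 0.1335] phi 89.0 F [-5.4 -1.   6.9] w 0.009 q [0.31 0.67 0.43 1.32 0.   1.9 ]
[-1.0, 0.4, 1.1, 0.3, -0.2, 0.0, 0.0]
--
```

>>> jog_arm(deltas=[[[0, -1, 0, 0.4, -0.2, 0, 0], [0, -1, 4, 0, 0, 0, 0], [0, -1, 5, 0, 0, 0, 0]]])

```text
clock: 23.35
eef_pos: [0.6565, 0.2148, 0.1323]
tool_rot: [0.713, 0.701, 0.003, 0.002]
ft_force: [-10.0, -5.7, 27.1]
grip_width: 0.0085
```

```bash
python3 plan.py 0 .6575 .2133 .1324 89
```

```text
t 23.35 p [0.6565 0.2148 0.1323] phi 89.0 F [-10.   -5.7  27.1] w 0.0085 q [ 0.32  0.67  0.42  1.31 -0.    1.9 ]
[-1.4, 1.1, -0.1, 0.4, -0.1, -0.0, 0.0]
--
```

>>> jog_arm(deltas=[[[0, 0, -1, 0, 0, 0, 20], [0, 0, 0, 0, 0, 0, 30], [0, 0, 0, 0, 0, 0, 30], [0, 0, -15, 0, 0, 0, 30], [0, 0, -30, 0, 0, 0, 30]]])

```text
clock: 23.85
eef_pos: [0.6556, 0.2145, 0.1756]
tool_rot: [0.713, 0.701, 0.002, 0.001]
ft_force: [0.3, -0.4, 0.6]
grip_width: 0.0299
```

>>> jog_arm(deltas=[[[0, 0, -35, 0, 0, 0, 40], [0, 0, -20, 0, 0, 0, 60], [0, 0, 0, 0, 0, 0, 60], [0, 0, 0, 0, 0, 0, 60]]])

```text
clock: 24.25
eef_pos: [0.6573, 0.2152, 0.2336]
tool_rot: [0.713, 0.701, 0.004, 0.002]
ft_force: [-0.3, 0.0, 0.6]
grip_width: 0.0604
```

```bash
python3 plan.py 60 .657 -.224 .2 89
```

```text
t 24.25 p [0.6573 0.2152 0.2336] phi 89.0 F [-0.3  0.   0.6] w 0.0604 q [ 0.32  0.64  0.63  1.55 -0.    1.91]
[-43.9, 0.7, 3.3, 0.1, -0.0, -0.0, 60.0]
[-43.9, 0.7, 3.3, 0.1, -0.0, -0.0, 60.0]
[-43.9, 0.7, 3.3, 0.1, -0.0, -0.0, 60.0]
[-43.9, 0.7, 3.3, 0.1, -0.0, -0.0, 60.0]
[-43.9, 0.7, 3.3, 0.1, -0.0, -0.0, 60.0]
[-43.9, 0.7, 3.3, 0.1, -0.0, -0.0, 60.0]
[-43.9, 0.7, 3.3, 0.1, -0.0, -0.0, 60.0]
[-43.9, 0.7, 3.3, 0.1, -0.0, -0.0, 60.0]
[-43.9, 0.7, 3.3, 0.1, -0.0, -0.0, 60.0]
[-43.9, 0.7, 3.3, 0.1, -0.0, -0.0, 60.0]
--
```

>>> jog_arm(deltas=[[[-30, 0.7, 0, 0.1, 0, 0, 60], [-44, 0.7, 0, 0, 0, 0, 60], [-44, 0.7, 2, 0, 0, 0, 60], [-44, 0.7, 3, 0, 0, 0, 60], [-44, 0.7, 3, 0, 0, 0, 60]]])

```text
clock: 24.75
eef_pos: [0.6552, 0.0111, 0.2132]
tool_rot: [0.708, 0.706, -0.001, -0.003]
ft_force: [0.3, -0.7, 0.1]
grip_width: 0.0603
```

>>> jog_arm(deltas=[[[-44, 0.7, 3, 0, 0, 0, 60], [-44, 0.7, 3, 0, 0, 0, 60], [-44, 0.7, 3, 0, 0, 0, 60], [-44, 0.7, 3, 0, 0, 0, 60], [-40, 0.7, 3, 0, 0, 0, 60]]])

```text
clock: 25.25
eef_pos: [0.6523, -0.213, 0.1845]
tool_rot: [0.708, 0.706, -0.006, -0.009]
ft_force: [0.7, 1.1, -1.1]
grip_width: 0.0598
```

>>> jog_arm(deltas=[[[0, 0, 0, 0, 0, 0, 60], [0, 0, 0, 0, 0, 0, 60]]])

```text
clock: 25.45
eef_pos: [0.6491, -0.2195, 0.1781]
tool_rot: [0.711, 0.703, -0.008, -0.013]
ft_force: [0.2, 0.2, 0.4]
grip_width: 0.06
```

```bash
python3 plan.py 60 .657 -.224 .12 89; python3 - <<'E'
from h import *
b=[]
im=camera("scene")[:,:,::-1]
for c,z in (((.6565,.2145),.15),((.657,-.224),.06)):
    c=proj(np.array([[*c,z]]),"scene")[0].astype(int)
    a=im[max(0,c[1]-70):c[1]+70,c[0]-60:c[0]+60][:140]
    b.append(cv2.resize(a,(390,455),interpolation=cv2.INTER_CUBIC))
cv2.imwrite("pics/c1.png",np.hstack(b))
E
```

```text
t 25.45 p [ 0.6491 -0.2195  0.1781] phi 89.3 F [0.2 0.2 0.4] w 0.06 q [-0.32  0.67  0.54  1.47 -0.    1.26]
[-2.4, 4.8, 28.9, -0.8, -0.2, 0.1, 60.0]
[-2.3, 4.4, 29.0, -0.8, -0.2, 0.1, 60.0]
--
```

View pics/c1.png

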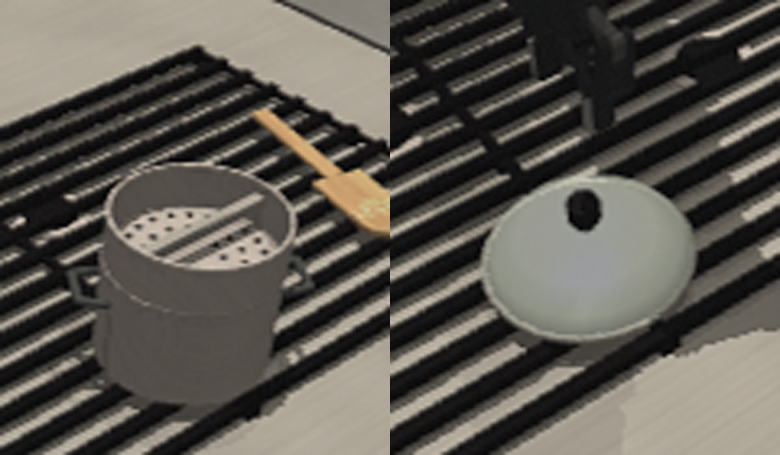

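The basket is seated squarely and its seam is level. Now the cover.

>>> jog_arm(deltas=[[[-4.7, 9, 12, -1.6, -0.4, 0, 60], [0, 0, 20, 0, 0, 0, 60], [0, 0, 15, 0, 0, 0, 60], [0, 0, 0, 0, 0, 0, 60]]])

```text
clock: 25.9
eef_pos: [0.6578, -0.2177, 0.1272]
tool_rot: [0.709, 0.705, -0.001, -0.001]
ft_force: [-0.7, 0.5, -0.4]
grip_width: 0.06
```

```bash
python3 plan.py 60 .657 -.224 .085 89
```

```text
t 25.9 p [ 0.6578 -0.2177  0.1272] phi 89.7 F [-0.7  0.5 -0.4] w 0.06 q [-0.32  0.69  0.44  1.32 -0.    1.26]
[-6.4, -0.7, 42.2, -0.2, -0.0, 0.7, 60.0]
--
```

>>> jog_arm(deltas=[[[-8, -0.7, 12, -0.2, 0, 0.7, 60], [0, 0, 15, 0, 0, 0, 60], [0, 0, 12, 0, 0, 0, 60], [0, 0, 0, 0, 0, 0, 60]]])

```text
clock: 26.3
eef_pos: [0.6584, -0.2231, 0.0875]
tool_rot: [0.712, 0.702, 0.001, 0.001]
ft_force: [-0.2, 0.9, -0.4]
grip_width: 0.06
```

```bash
python3 plan.py 60 .657 -.224 .066 89
```

```text
t 26.3 p [ 0.6584 -0.2231  0.0875] phi 89.2 F [-0.2  0.9 -0.4] w 0.06 q [-0.33  0.71  0.37  1.23  0.    1.26]
[-0.9, -1.4, 21.5, 0.1, 0.0, 0.2, 60.0]
--
```

>>> jog_arm(deltas=[[[-1.5, -2, 8, 0.1, 0, 0.2, 60], [0, 0, 8, 0, 0, 0, 60], [0, 0, 6, 0, 0, 0, 60], [0, 0, 0, 0, 0, 0, 60]]])

```text
clock: 26.7
eef_pos: [0.6571, -0.2252, 0.0651]
tool_rot: [0.713, 0.701, 0.001, 0.001]
ft_force: [-0.2, 0.1, -0.4]
grip_width: 0.0598
```

```bash
python3 plan.py 60 .657 -.224 .066 89
```

```text
t 26.7 p [ 0.6571 -0.2252  0.0651] phi 89.0 F [-0.2  0.1 -0.4] w 0.0598 q [-0.33  0.73  0.34  1.18 -0.    1.26]
[1.2, -0.1, -0.9, 0.2, 0.1, 0.0, 60.0]
--
```

>>> jog_arm(deltas=[[[2, 0, -1, 0.2, 0.1, 0, 60], [0, 0, 0, 0, 0, 0, 30], [0, 0, 0, 0, 0, 0, 20], [0, 0, 0, 0, 0, 0, 10], [0, 0, 0, 0, 0, 0, 10]]])

```text
clock: 27.2
eef_pos: [0.6572, -0.2233, 0.0674]
tool_rot: [0.713, 0.701, -0.0, -0.0]
ft_force: [1.4, -0.6, -1.2]
grip_width: 0.0243
```

>>> jog_arm(deltas=[[[0, 0, 0, 0, 0, 0, 10], [0, 0, 0, 0, 0, 0, 10], [0, 0, 0, 0, 0, 0, 10]]])

```text
clock: 27.5
eef_pos: [0.6572, -0.2233, 0.0674]
tool_rot: [0.713, 0.701, -0.0, -0.0]
ft_force: [-0.2, 0.2, -0.2]
grip_width: 0.0238
```

```bash
python3 plan.py 0 .657 -.224 .066 89
```

```text
t 27.5 p [ 0.6572 -0.2233  0.0674] phi 89.0 F [-0.2  0.2 -0.2] w 0.0238 q [-0.33  0.73  0.35  1.19  0.    1.26]
[-0.8, -0.2, 1.4, -0.0, -0.0, 0.0, 0.0]
--
```

>>> jog_arm(deltas=[[[0, 0, -15, 0, 0, 0, 10], [0, 0, -30, 0, 0, 0, 10], [0, 0, -40, 0, 0, 0, 10], [0, 0, -40, 0, 0, 0, 10], [0, 0, -40, 0, 0, 0, 10]]])

```text
clock: 28.0
eef_pos: [0.6508, -0.2206, 0.219]
tool_rot: [0.713, 0.701, -0.007, -0.015]
ft_force: [0.6, -1.2, -4.9]
grip_width: 0.0241
```

>>> jog_arm(deltas=[[[0, 0, -35, 0, 0, 0, 10], [0, 0, -20, 0, 0, 0, 10], [0, 0, 0, 0, 0, 0, 10]]])

```text
clock: 28.3
eef_pos: [0.6543, -0.2215, 0.2796]
tool_rot: [0.713, 0.701, -0.005, -0.012]
ft_force: [0.6, 0.5, -4.6]
grip_width: 0.0242
```

```bash
python3 plan.py 10 .6568 .2155 .265 89
```

```text
t 28.3 p [ 0.6543 -0.2215  0.2796] phi 89.0 F [ 0.6  0.5 -4.6] w 0.0242 q [-0.33  0.69  0.84  1.74  0.    1.26]
[43.7, -0.5, 1.9, -0.1, -0.1, 0.0, 10.0]
[43.7, -0.5, 1.9, -0.1, -0.1, 0.0, 10.0]
[43.7, -0.5, 1.8, -0.1, -0.1, 0.0, 10.0]
[43.7, -0.5, 1.8, -0.1, -0.1, 0.0, 10.0]
[43.7, -0.5, 1.7, -0.1, -0.1, 0.0, 10.0]
[43.7, -0.5, 1.7, -0.1, -0.1, 0.0, 10.0]
[43.7, -0.5, 1.6, -0.1, -0.1, 0.0, 10.0]
[43.7, -0.5, 1.6, -0.1, -0.1, 0.0, 10.0]
[43.7, -0.5, 1.5, -0.1, -0.1, 0.0, 10.0]
[43.7, -0.5, 1.5, -0.1, -0.1, 0.0, 10.0]
--
```

>>> jog_arm(deltas=[[[20, 0, 0, -0.1, -0.1, 0, 10], [30, 0, 0, -0.1, -0.1, 0, 10], [35, 0, 0, -0.1, -0.1, 0, 10], [35, -0.5, 0, -0.1, -0.1, 0, 10], [35, -0.5, 0, -0.1, -0.1, 0, 10]]])

```text
clock: 28.8
eef_pos: [0.654, -0.0687, 0.2659]
tool_rot: [0.717, 0.697, -0.01, -0.012]
ft_force: [0.2, 0.4, -5.2]
grip_width: 0.024
```

>>> jog_arm(deltas=[[[35, -0.5, 0, -0.1, -0.1, 0, 10], [35, -0.5, 0, -0.1, -0.1, 0, 10], [35, -0.5, 0, -0.1, -0.1, 0, 10], [35, -0.5, 0, -0.1, -0.1, 0, 10], [35, -0.5, 0, 0, 0, 0, 10]]])

```text
clock: 29.3
eef_pos: [0.6512, 0.1133, 0.2495]
tool_rot: [0.717, 0.697, -0.018, -0.014]
ft_force: [0.4, -0.6, -4.6]
grip_width: 0.0245
```

```bash
python3 plan.py 10 .6568 .2155 .265 89
```

```text
t 29.3 p [0.6512 0.1133 0.2495] phi 88.3 F [ 0.4 -0.6 -4.6] w 0.0245 q [0.17 0.62 0.64 1.63 0.   1.77]
[34.1, 0.6, -5.4, -0.9, 0.1, -0.2, 10.0]
[34.1, 0.8, -5.4, -0.9, 0.1, -0.2, 10.0]
[34.1, 1.1, -5.3, -0.9, 0.1, -0.2, 10.0]
--
```

>>> jog_arm(deltas=[[[34, 1, -8, -0.9, 0.1, -0.2, 10], [34, 1, -8, -0.9, 0.1, -0.2, 10], [22, 1, -8, -0.9, 0.1, -0.2, 10], [0, 0, 0, 0, 0, 0, 10], [0, 0, 0, 0, 0, 0, 10]]])

```text
clock: 29.8
eef_pos: [0.6517, 0.2134, 0.2554]
tool_rot: [0.71, 0.704, -0.009, -0.006]
ft_force: [0.6, -0.8, -5.9]
grip_width: 0.0239
```

```bash
python3 plan.py 10 .6568 .2155 .24 89
```

```text
t 29.8 p [0.6517 0.2134 0.2554] phi 89.5 F [ 0.6 -0.8 -5.9] w 0.0239 q [0.32 0.66 0.72 1.65 0.   1.9 ]
[2.2, 5.4, 15.3, -1.2, 0.3, 0.5, 10.0]
--
```

>>> jog_arm(deltas=[[[3, 6, 6, -1.2, 0.3, 0.5, 10], [0, 0, 8, 0, 0, 0, 10], [0, 0, 5, 0, 0, 0, 10], [0, 0, 0, 0, 0, 0, 10]]])

```text
clock: 30.2
eef_pos: [0.6554, 0.2123, 0.2284]
tool_rot: [0.715, 0.7, -0.006, -0.002]
ft_force: [-0.8, 0.9, -4.2]
grip_width: 0.0237
```

```bash
python3 plan.py 10 .6568 .2155 .225 89; python3 - <<'E'
from h import *
im=camera("scene")[:,:,::-1]
c=proj(np.array([[.656,.2145,.15]]),"scene")[0].astype(int)
a=im[c[1]-65:c[1]+65,c[0]-75:c[0]+75]
cv2.imwrite("pics/d1.png",cv2.resize(a,None,fx=4,fy=4,interpolation=cv2.INTER_CUBIC))
E
```

```text
t 30.2 p [0.6554 0.2123 0.2284] phi 88.8 F [-0.8  0.9 -4.2] w 0.0237 q [ 0.31  0.66  0.65  1.57 -0.    1.91]
[3.2, 1.4, 3.3, -0.6, 0.3, -0.2, 10.0]
--
```

View pics/d1.png

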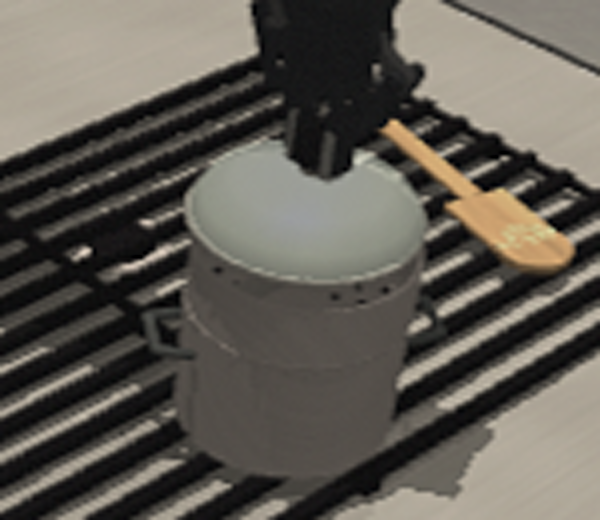

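The cover hovers aligned over the basket (cover edges at 184-425, basket about 187-420). I lower it gently.

>>> jog_arm(deltas=[[[4, 2, 2, -0.6, 0.3, -0.2, 10], [0, 0, 4, 0, 0, 0, 10], [0, 0, 0, 0, 0, 0, 10]]])

```text
clock: 30.55
eef_pos: [0.6583, 0.2155, 0.2228]
tool_rot: [0.714, 0.7, 0.001, 0.0]
ft_force: [-0.5, 0.6, -6.2]
grip_width: 0.0243
```

```bash
python3 plan.py 10 .6568 .2155 .216 89
```

```text
t 30.55 p [0.6583 0.2155 0.2228] phi 88.9 F [-0.5  0.6 -6.2] w 0.0243 q [0.32 0.66 0.62 1.54 0.   1.91]
[-0.0, -1.5, 6.8, 0.1, -0.0, -0.1, 10.0]
--
```

>>> jog_arm(deltas=[[[0, -2, 3, 0.1, 0, 0, 10], [0, 0, 4, 0, 0, 0, 10], [0, 0, 3, 0, 0, 0, 10], [0, 0, 0, 0, 0, 0, 10]]])

```text
clock: 30.95
eef_pos: [0.6562, 0.2158, 0.2128]
tool_rot: [0.714, 0.7, 0.001, -0.0]
ft_force: [-0.8, -0.5, -6.1]
grip_width: 0.0241
```

```bash
python3 plan.py 10 .6568 .2155 .2074 89
```

```text
t 30.95 p [0.6562 0.2158 0.2128] phi 88.9 F [-0.8 -0.5 -6.1] w 0.0241 q [0.32 0.65 0.59 1.51 0.   1.91]
[-0.3, 0.6, 5.4, 0.0, -0.1, -0.1, 10.0]
--
```

>>> jog_arm(deltas=[[[0, 0, 3, 0, 0, 0, 10], [0, 0, 3, 0, 0, 0, 10], [0, 0, 2, 0, 0, 0, 10]]])

```text
clock: 31.25
eef_pos: [0.6567, 0.216, 0.2073]
tool_rot: [0.714, 0.7, 0.002, 0.001]
ft_force: [-4.9, -1.2, 9.2]
grip_width: 0.0241
```

```bash
python3 plan.py 10 .6568 .2155 .2074 89
```

```text
t 31.25 p [0.6567 0.216  0.2073] phi 88.9 F [-4.9 -1.2  9.2] w 0.0241 q [0.32 0.65 0.58 1.49 0.   1.91]
[-0.5, 0.1, -0.1, 0.2, -0.1, -0.1, 10.0]
--
```

Contact is at exactly the seated height. I release and retreat.

>>> jog_arm(deltas=[[[0, 0, 0, 0, 0, 0, 26], [0, 0, 0, 0, 0, 0, 40], [0, 0, 0, 0, 0, 0, 55], [0, 0, -10, 0, 0, 0, 55], [0, 0, -25, 0, 0, 0, 55]]])

```text
clock: 31.75
eef_pos: [0.6564, 0.2159, 0.2432]
tool_rot: [0.714, 0.7, 0.002, 0.001]
ft_force: [1.0, -0.7, -0.2]
grip_width: 0.0551
```

>>> jog_arm(deltas=[[[0, 0, -30, 0, 0, 0, 55], [0, -10, -20, 0, 0, 0, 55], [0, -35, 0, 0, 0, 0, 55], [0, -45, 0, 0, 0, 0, 55], [0, -45, 0, 0, 0, 0, 55]]])

```text
clock: 32.25
eef_pos: [0.5264, 0.2191, 0.2993]
tool_rot: [0.715, 0.699, 0.01, 0.004]
ft_force: [0.5, 1.1, 1.0]
grip_width: 0.0547
```

>>> jog_arm(deltas=[[[0, -45, 0, 0, 0, 0, 55], [-20, -40, 0, 0, 0, 0, 55], [-30, -20, 0, 0, 0, 0, 55], [0, 0, 0, 0, 0, 0, 55], [0, 0, 0, 0, 0, 0, 55]]])

```text
clock: 32.75
eef_pos: [0.4124, 0.1712, 0.3034]
tool_rot: [0.713, 0.7, 0.015, 0.006]
ft_force: [0.7, -0.2, 0.2]
grip_width: 0.055
```

```bash
python3 plan.py 10; python3 - <<'E'
from h import *
im=camera("scene")[:,:,::-1]; tp=camera("top")[:,:,::-1]
c=proj(np.array([[.656,.2145,.15]]),"scene")[0].astype(int)
a=cv2.resize(im[c[1]-65:c[1]+65,c[0]-65:c[0]+65],(400,400),interpolation=cv2.INTER_CUBIC)
cv2.imwrite("pics/e1.png",np.hstack([a,cv2.resize(tp,(400,300)).__class__ and cv2.copyMakeBorder(cv2.resize(tp,(400,300)),0,100,0,0,0)]))
E
```

```text
t 32.75 p [0.4124 0.1712 0.3034] phi 89.0 F [ 0.7 -0.2  0.2] w 0.055 q [0.39 0.09 0.   1.46 0.   1.98]
```

View pics/e1.png

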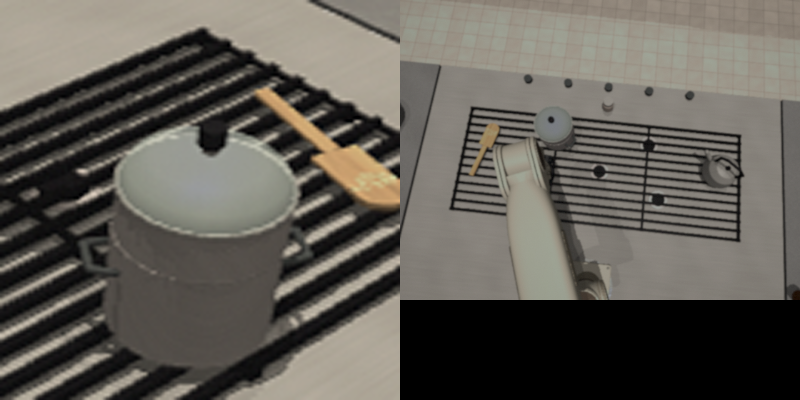

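The stack is complete and level. The arm is clear, and the kettle, paddle and jar are where they were.

```bash
python3 -c "
from workcell import *
print(job_done())"
```

```text
the job is handed in; nothing more can be done
None
```

The steamer is assembled in the pot: ring stand, tray, basket, then the cover. I let go of each piece before fetching the next, and handed the job in at about 33 s of the 122 s allowed.

- **Contact heights:** every piece touched down at or within about 1 mm of its expected seated height. The highest wrist force I read was 33 N, while pressing the ring stand down. The cover touched down at about 9 N.
- **Last pictures:** the basket and cover sit square and level. The pot, kettle, paddle and jar look undisturbed, judged by eye rather than measured. The arm was clear, reading about 0 N.
- **Checks that disagreed:**
  - The top camera put the ring stand about 3 mm off the pot's centre.
  - The two cameras differed by 2–3 mm on the pot and ring stand, within the calibration.
  - One network lookup mistook the pot for the basket; I saw this in the picture and measured the basket again.

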